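Release the battery hatch of a bench instrument through its slot

TASK

The batteries of the white bench instrument need changing, and its battery hatch is held shut by a hidden latch. Take the small blue screwdriver from its wooden stand, push its blade straight down through the narrow slot in the grey plate in front of the hatch, feel along the slot for the springy latch tab below and press it gently until the hatch springs open (the instrument is delicate: never load it with more than 15 N). Then put the screwdriver back upright and fully down in its stand, leave the hatch open, and leave the flask, the dish and the black power unit where they stand.

Things in the scene. Friction and masses are not known exactly. Their poses are not given: they have to be found in the camera images.
- instrument: White bench instrument, fixed, 180 (x) x 130 (y) x 75 (z) mm; origin at the centre of its underside, z up; the front face with dark window and three keys looks to -x. Flat top at z 75 mm: grey plate with the slot (x -58 to -10 mm), behind it the ribbed white hatch (x -5 to +77, 91 mm wide). Load it with at most 15 N. Under the slot is a hollow with free room to 55 mm below the top.
- slot_mouth (a point): Centre of the slot, at the top face, in the instrument's axes: 56.8 mm along y, 6.8 mm wide (x), 8 mm deep, edges bevelled 1.5 mm. The hidden latch tab below, a flat plate 12 mm (y) x 11 mm (x), is elsewhere each time: its middle up to 18 mm either way along y, its top 13 to 33 mm below this point. Beside the tab the blade meets nothing. What the tab feels like: see the hatch joint.
- hatch (a joint): Angle of the hatch about its far (+x) edge, rad: near 0 shut and latched, 1.1 fully open; let go, it springs up by itself in about half a second and stays up. The tab that frees it rocks down on a spring: 3 to 4 N to start it, 4 to 7 N at about 5 mm, where the latch lets go, 5 to 9 N at 7 mm, where it meets a hard stop; it springs back when released.
- hatch_edge (a point): Middle of the near edge of the hatch's top face, 31 mm behind the slot along the instrument's +x when shut; rises about 75 mm and moves about 45 mm further back as it opens, away from the slot.
- handle_mid (a point): Middle of the screwdriver's blue handle, on its axis. The handle is 43 mm long, 14 to 15 mm thick, to be gripped across from above in any direction. The tool (about 22 g) stands upright in the stand, blade down: this point is then about 20.5 mm above the stand's top. y of this frame points along the tool from the tip to the handle's end.
- blade_tip (a point): Tip of the screwdriver's round steel blade, on the tool's axis, 81 mm from handle_mid. The blade is 3.2 mm thick and stands 58 to 60 mm out of the handle.
- stand_hole (a point): Centre of the hole of the wooden tool stand, at its top face, 66 mm above the worktop. The stand is fixed, a block 50 x 50 mm on a foot plate 66 x 66 x 6 mm; the hole is vertical, 9.5 x 9.5 mm with a 2 mm bevel, 60 mm deep. The handle is wider and rests on the top face.
- flask: Small conical flask with pink content, 51 mm wide, 76 mm tall, loose; origin at the centre of its underside. Stands beside the instrument (its -y side). Leave alone.
- dish: Flat round glass dish, 64 mm wide, 14 mm tall, loose; origin at the centre of its underside. Lies beside the instrument (its +y side). Leave alone.
- power_unit: Black power unit, 34 x 79 x 26 mm, loose; origin at the centre of its underside. Leave alone.

How it is judged:
By the outcome, as a careful person would: the job done as asked, in the order asked, and still so for the second after the job is handed in, with the robot touching nothing.
It also fails if it takes over 69 s, if anything falls off the work surface, if the arm or the gripper's body presses on something with over 40 N, if the wrist force passes 120 N, or if a joint passes its speed limit or range.

ROBOT

A 6-joint arm with a two-finger parallel gripper is mounted at the origin on the work surface; the furniture and walls round the work are solid. World frame = base frame: x ahead of the robot, y to its left, z up, the work surface at z = 0. Lengths are in mm, angles in rad, forces in N, time in s.
With the tool pointing down it reaches from about 350 to 925 mm from the base axis. Payload 6.4 kg.
Tool frame: the origin (TCP) lies midway between the tips of the shut fingers; the grasp point (between the pads) lies 19 mm behind it (arm.pinch_z is the z of the grasp point in the tool frame, in mm); z points along the fingers, y is the direction in which the jaws open and shut (so a half turn about z gives the same grasp; the last joint's range is limited). The gripper opens to 94 mm and grips with 3 to 60 N. Pads are 16 mm wide; open, the fingers measure 119 mm over their backs; the gripper's body (75 mm by 177 mm) begins 78 mm behind the grasp point.
Start: joints at [1.142, 0.245, 1.558, -0, 1.339, -0.174], TCP at [163.83, 629.026, 205.455] pointing down, gripper open.
Joint ranges: [-3.13, 3.13], [-1.02, 2.26], [0.13, 2.54], [-0.95, 4.09], [0.21, 2.88], [-2.74, 2.74]. Speed limits (rad/s): [2.57, 2.57, 3.14, 3.14, 3.14, 3.14].

INTERFACE

Orientations are given as a unit quaternion [w, x, y, z].
In Python, from plant import arm gives the robot as it stands.
- The arm moves only by the tool step_arm, never from a script. Its argument "deltas" is a list that holds one entry, the list of rows, each a list of 6 numbers: the shift along the world's x, y, z in cm, then the turn, a rotation vector about the world's x, y, z in degrees. In form: [[[tx, ty, tz, wx, wy, wz], ...]]. A call has 1 to 12 rows; each row shifts and turns the commanded pose from where the row before left it; what a row does not reach is not made up. A row lasts 1/8 s, in which the tool goes at most 62.5 mm and 10.7 degrees, less where a joint would pass 70% of its speed; a pose out of reach is approached as far as the arm can. A call is refused whole if a number of a shift passes 6.25 or a number of a turn 10.7, either way. A call with a gripper value outside its range is refused whole. "hand" is the gripper command: -1 is fully open, 1 is shut, values between are in proportion, set as the call begins (left out, the last holds). The fingers move at their own pace and stop on an object; "newtons" is the grip in N (left out, the last holds). Time passes only in rows, so rows that do not move let the fingers close. It gives the time, the measured TCP pose, the force and the opening at its end, in the units of the state.
- arm.get_obs(): the state, without advancing time (a new reading comes with each control period).
- arm.get_image(name): name is "side" or "top"; returns a dict with "color" (384x512x3 uint8, red, green, blue), "fov_y" (degrees; the focal length in pixels is half the picture's height over the tangent of half this angle, whatever the lens; pixels are square), "cx", "cy" (the principal point, pixels), "view" (4x4, takes a point from world to camera coordinates). Camera axes: x right, y down, z forward; pixel columns grow to the right and rows downward; lengths in mm; the calibration is good to about 2 mm. A picture is of the moment at which its call begins. There is no depth.
- arm.job_done(): hands the job in, once; it reports no verdict.
The state is a dict: "clock": time; "qpos": joint angles; "dq": joint speeds; "joint_torque": joint torques, N m; "tcp_pos": TCP position; "tool_rot": TCP orientation; "force": force on the tool from outside, world axes, zero at the start; "ft_torque": the same for the moment, N m; "opening": finger opening in mm.
Only numpy, scipy, OpenCV 4.12 (cv2) and the standard library are available. Lean on these libraries where they do the work, as an engineer would, in place of code of your own. Each camera call takes 0.05 s, during which the arm holds its last target.

## Working session

There is one attempt and no reset: what is moved stays moved. The work goes in short steps, Python scripts to look and compute and a tool call to move; the robot and the scene stay as the last step left them, time stands still between calls to the robot, and variables do not carry over. Pictures are saved under pics/ and viewed, and the job is handed in when it is done.

Besides the shell and the picture viewer there is one more tool, called after ">>>" by a JSON object that holds its "method" and its "body". step_arm: Moves the arm, as the interface text tells. Its arguments: {"type":"object","properties":{"deltas":{"type":"array"},"hand":{"type":"number"},"newtons":{"type":"number"}},"required":["deltas"]}

```bash
mkdir -p pics; ls; python3 - <<'E'
from plant import arm
import cv2, pickle
o=arm.get_obs();print(o, arm.pinch_z)
d={}
for n in("side","top"):
    im=arm.get_image(n);d[n]=im
    cv2.imwrite(f"pics/{n}0.png",im["color"][:,:,::-1]);print(n,im["fov_y"],im["cx"],im["cy"],im["view"])
pickle.dump(d,open("im0.pkl","wb"))
E
```

```text
pics
{'clock': 0.0, 'qpos': array([ 1.14187707e+00,  2.45838915e-01,  1.55900952e+00, -1.41792346e-05,
        1.33868389e+00, -1.74086745e-01]), 'dq': array([ 4.83562156e-06, -9.15747641e-04, -1.41708395e-03, -2.34345394e-04,
       -1.12802407e-03,  8.39160084e-05]), 'joint_torque': array([ 1.26955503e-03, -4.15846503e+01, -3.14602768e+01,  6.85710437e-02,
        3.33776430e-02, -1.83897387e-04]), 'tcp_pos': array([163.58953218, 628.45503977, 204.33188859]), 'tool_rot': array([-2.81412067e-04,  1.27070084e-01,  9.91893267e-01, -9.28137724e-04]), 'force': array([-0.4597394 , -0.00667423,  0.23846563]), 'ft_torque': array([ 0.02687233, -0.0272685 ,  0.01301669]), 'opening': 94.03591002189964} -18.8
side 54.49274958263632 257.6963757885293 191.77159121627727 [[ 8.23865673e-01 -5.66224878e-01  2.51940483e-02 -5.15033432e+02]
 [-2.72175706e-01 -4.34227422e-01 -8.58700723e-01  2.56174809e+02]
 [ 4.97157658e-01  7.00596841e-01 -5.11857723e-01  6.40547390e+02]
 [ 0.00000000e+00  0.00000000e+00  0.00000000e+00  1.00000000e+00]]
top 42.64235425550404 260.67624326509747 196.85257397763093 [[-2.42304122e-02 -9.99276944e-01 -2.92997762e-02  3.24663098e+01]
 [-9.95826414e-01  2.67056707e-02 -8.72729033e-02  6.25300479e+02]
 [ 8.79922702e-02  2.70628327e-02 -9.95753465e-01  1.17097211e+03]
 [ 0.00000000e+00  0.00000000e+00  0.00000000e+00  1.00000000e+00]]
```

View pics/side0.png

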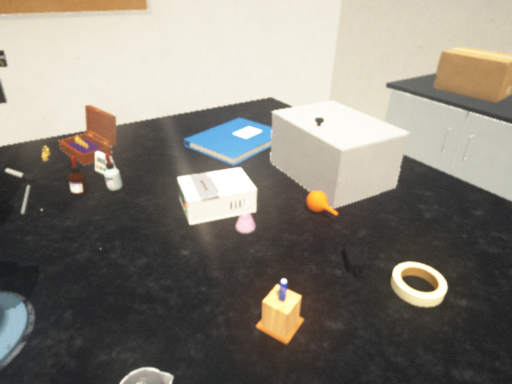

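View pics/top0.png

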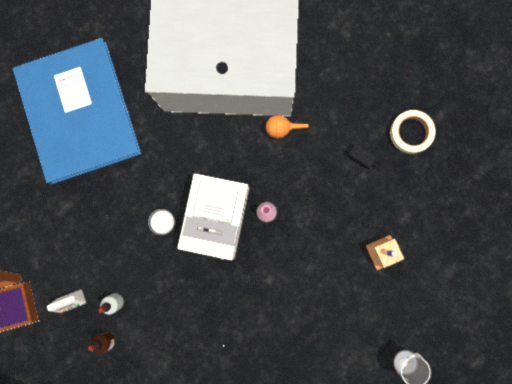

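```bash
python3 - <<'E'
import pickle,cv2,numpy as np
d=pickle.load(open("im0.pkl","rb"))
def crop(n,x0,y0,w,h,s):
    return cv2.resize(d[n]["color"][y0:y0+h,x0:x0+w,::-1],None,fx=s,fy=s,interpolation=cv2.INTER_CUBIC)
a=crop("top",170,165,100,100,6)
cv2.imwrite("pics/c1.png",a)
b=np.hstack([crop("top",355,225,50,50,8),crop("side",255,270,50,75,8)[:400]])
cv2.imwrite("pics/c2.png",b)
cv2.imwrite("pics/c3.png",crop("side",170,160,100,75,8))
E
```

```text
(no output)
```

View pics/c1.png

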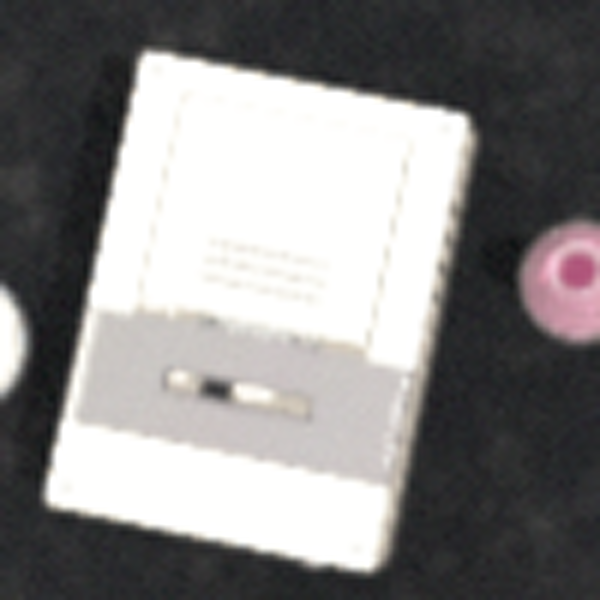

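View pics/c2.png

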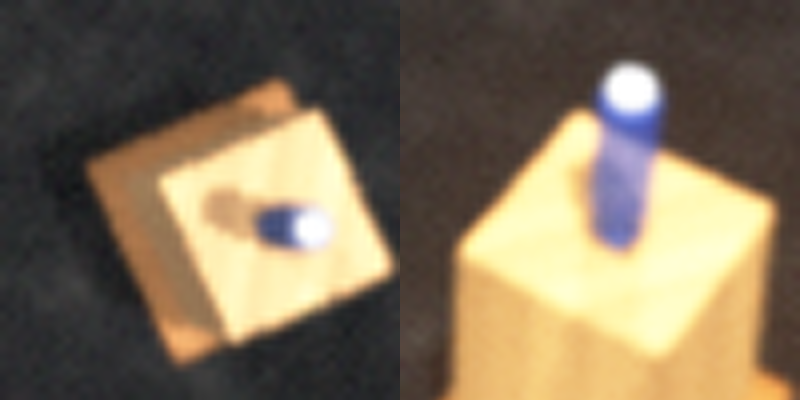

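View pics/c3.png

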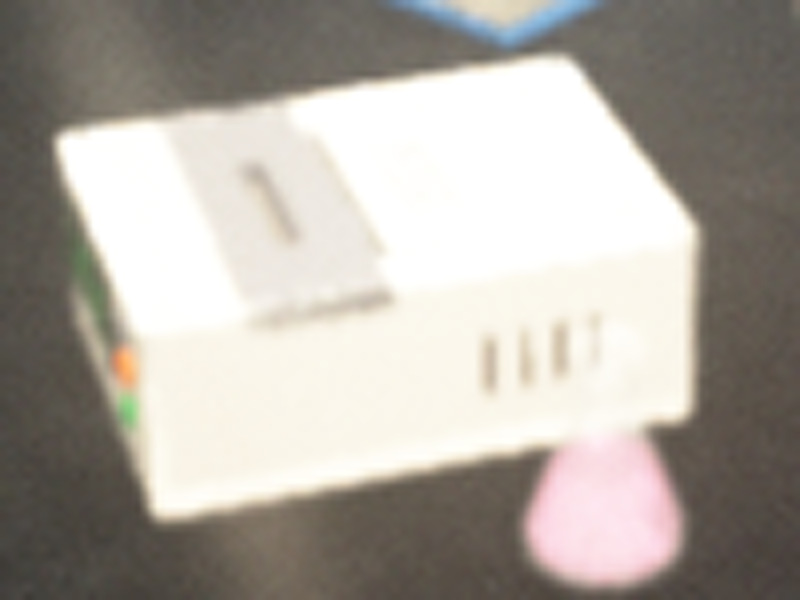

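```bash
cat > h.py <<'E'
import numpy as np,pickle
def ray(im,u,v):
    f=192/np.tan(np.radians(im["fov_y"]/2)); V=im["view"];R=V[:3,:3];t=V[:3,3]
    d=R.T@np.array([(u-im["cx"])/f,(v-im["cy"])/f,1]); return -R.T@t,d
def onz(im,u,v,z):
    c,d=ray(im,u,v); return c+d*(z-c[2])/d[2]
def proj(im,p):
    f=192/np.tan(np.radians(im["fov_y"]/2)); q=im["view"][:3,:3]@p+im["view"][:3,3]
    return im["cx"]+f*q[0]/q[2],im["cy"]+f*q[1]/q[2]
E
python3 - <<'E'
from h import *
np.set_printoptions(precision=1,suppress=True)
d=pickle.load(open("im0.pkl","rb"));T=d["top"];S=d["side"]
g=lambda a,b,s,x0,y0:((a+.5)/s-.5+x0,(b+.5)/s-.5+y0)
def show(n,im,pts,z):
    P=np.array([onz(im,*p,z) for p in pts]);print(n,P[:,:2].tolist() and P[:,:2].round(1).tolist(),"mean",P.mean(0),"edges",np.linalg.norm(np.diff(P,axis=0,append=P[:1]),axis=1)); return P
top=[g(a,b,6,170,165) for a,b in[(142,50),(472,118),(380,572),(44,502)]]
show("inst top",T,top,75)
show("slot top",T,[g(a,b,6,170,165) for a,b in[(165,378),(312,406)]],75)
show("dark",T,[g(a,b,6,170,165) for a,b in[(200,388),(232,388)]],55)
side=[g(a,b,8,170,160) for a,b in[(58,132),(572,55),(697,230),(148,333)]]
show("inst side",S,side,75)
show("slot side",S,[g(a,b,8,170,160) for a,b in[(247,167),(293,240)]],75)
show("stand top",T,[g(a,b,8,355,225) for a,b in[(160,182),(318,108),(396,268),(230,346)]],66)
show("stand side",S,[g(a-400,b,8,255,270) for a,b in[(578,108),(776,208),(658,358),(460,246)]],66)
show("hand T",T,[g(310,229,8,355,225)],66+42)
show("hand S",S,[g(631-400,90,8,255,270)],66+42)
show("pw",T,[(361,157)],13); show("flask",T,[(267,212)],50); show('dish',T,[(162,222)],7)
E
```

```text
inst top [[682.7, 173.0], [652.2, 43.7], [476.8, 83.1], [506.8, 213.4]] mean [579.6 128.3  75. ] edges [132.9 179.9 133.7 180.5]
slot top [[553.7, 165.6], [541.4, 108.4]] mean [547.5 137.   75. ] edges [58.5 58.5]
dark [[550.0, 154.9], [549.6, 142.2]] mean [549.8 148.5  55. ] edges [12.7 12.7]
inst side [[508.7, 220.8], [687.3, 178.0], [655.1, 51.6], [479.2, 88.8]] mean [582.6 134.8  75. ] edges [183.7 130.5 179.8 135.2]
slot side [[551.6, 165.4], [542.1, 114.8]] mean [546.8 140.1  75. ] edges [51.4 51.4]
stand top [[497.9, -246.2], [518.1, -292.7], [471.5, -312.9], [450.2, -264.2]] mean [ 484.4 -279.    66. ] edges [50.8 50.8 53.1 50.9]
stand side [[500.1, -241.1], [518.5, -289.7], [470.5, -308.3], [453.4, -260.4]] mean [ 485.6 -274.9   66. ] edges [51.9 51.5 50.8 50.5]
hand T [[484.6, -278.8]] mean [ 484.6 -278.8  108. ] edges [0.]
hand S [[485.2, -276.0]] mean [ 485.2 -276.   108. ] edges [0.]
pw [[719.4, -233.3]] mean [ 719.4 -233.3   13. ] edges [0.]
flask [[587.3, 1.7]] mean [587.3   1.7  50. ] edges [0.]
dish [[571.7, 263.6]] mean [571.7 263.6   7. ] edges [0.]
```

>>> {"method": "step_arm", "body": {"deltas": [[[3.7,-5,0,0,0,0],[3.7,-5,0,0,0,0],[3.7,-5,0,0,0,0],[3.7,-5,0,0,0,0],[3.7,-5,0,0,0,0],[3.7,-5,0,0,0,0],[3.7,-5,0,0,0,0],[3.7,-5,0,0,0,0],[3.7,-5,0,0,0,0],[0,-5,0,0,0,0],[0,-5,0,0,0,0],[0,-5,0,0,0,0]]], "hand": -1}}

```text
clock: 1.6
tcp_pos: [496.4, 27.5, 205.1]
tool_rot: [-0.0, 0.127, 0.992, 0.0]
force: [0.7, 0.4, 0.0]
opening: 94.1
```

>>> {"method": "step_arm", "body": {"deltas": [[[-0.2,-5,0,0,0,0],[-0.2,-5,0,0,0,0],[-0.2,-5,0,0,0,0],[-0.2,-5,0,0,0,0],[-0.2,-5,0,0,0,0],[-0.2,-5,0,0,0,0],[0,-0.65,0,0,0,0],[0,0,0,0,0,0],[0,0,0,0,0,0]]]}}

```text
clock: 2.72
tcp_pos: [484.9, -276.1, 205.2]
tool_rot: [-0.0, 0.126, 0.992, 0.0]
force: [0.4, -0.1, -0.5]
opening: 94.2
```

```bash
python3 - <<'E'
from plant import arm
import cv2,numpy as np,pickle
print(arm.get_obs()["tcp_pos"],arm.get_obs()["qpos"])
d={n:arm.get_image(n) for n in("side","top")}
pickle.dump(d,open("im1.pkl","wb"))
a=cv2.resize(d["side"]["color"][180:350,200:370,::-1],(400,400),interpolation=2)
b=cv2.resize(d["top"]["color"][170:340,300:470,::-1],(400,400),interpolation=2)
cv2.imwrite("pics/g1.png",np.hstack([a,b]))
E
```

```text
[ 484.91396104 -276.10395792  205.24069485] [-7.20906154e-01  3.11891501e-02  1.79513879e+00  2.34593146e-04
  1.31587524e+00 -2.03837921e+00]
```

View pics/g1.png

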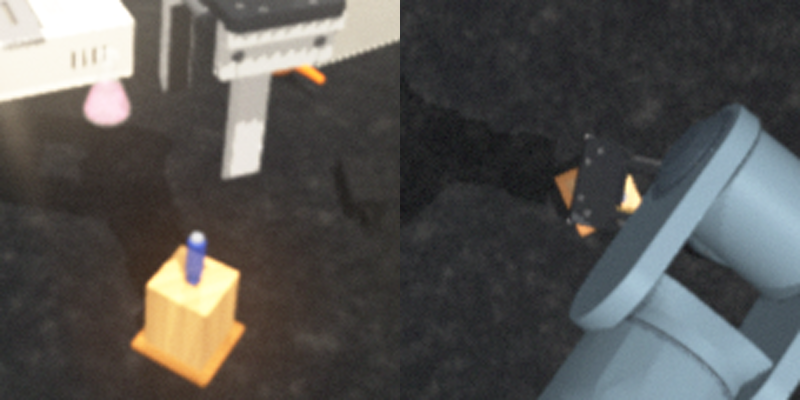

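```bash
python3 - <<'E'
from h import *
d=pickle.load(open("im1.pkl","rb"));S=d["side"]
for p in[(485,-276,205),(485+.25*47,-276+.968*47,205),(485-.25*47,-276-.968*47,205),(485,-276,108),(485,-276,66)]:
    u,v=proj(S,np.array(p,float));print(p,((u-200)*400/170,(v-180)*400/170))
E
```

```text
(485, -276, 205) (np.float64(204.90849773553933), np.float64(129.93201013761743))
(496.75, -230.50400000000002, 205) (np.float64(177.99533594621286), np.float64(91.30160649570492))
(473.25, -321.496, 205) (np.float64(235.54214697333381), np.float64(173.90269794993114))
(485, -276, 108) (np.float64(196.0978106952325), np.float64(237.34850700371976))
(485, -276, 66) (np.float64(192.69756776380157), np.float64(278.8029568686534))
```

>>> {"method": "step_arm", "body": {"deltas": [[[0,0,-1.5,0,0,0],[0,0,-1.5,0,0,0],[0,0,-1.5,0,0,0],[0,0,-1.5,0,0,0],[0,0,-1.5,0,0,0],[0,0,-1.5,0,0,0],[0,0,-1.5,0,0,0],[0,0,-1.3,0,0,0],[0,0,-0.8,0,0,0],[0,0,-0.5,0,0,0],[0,0,0,0,0,0]]]}}

```text
clock: 4.2
tcp_pos: [484.8, -277.4, 74.3]
tool_rot: [-0.0, 0.127, 0.992, 0.0]
force: [-0.0, -0.6, 0.3]
opening: 94.2
```

```bash
python3 - <<'E'
from plant import arm
import cv2,numpy as np,pickle
print(arm.get_obs()["tcp_pos"],arm.get_obs()["force"])
d={n:arm.get_image(n) for n in("side",)}
a=cv2.resize(d["side"]["color"][240:350,220:330,::-1],(550,550),interpolation=2)
cv2.imwrite("pics/g2.png",a)
E
```

```text
[ 484.82557055 -277.43702839   74.30352081] [-0.04552659 -0.60396728  0.27368155]
```

View pics/g2.png

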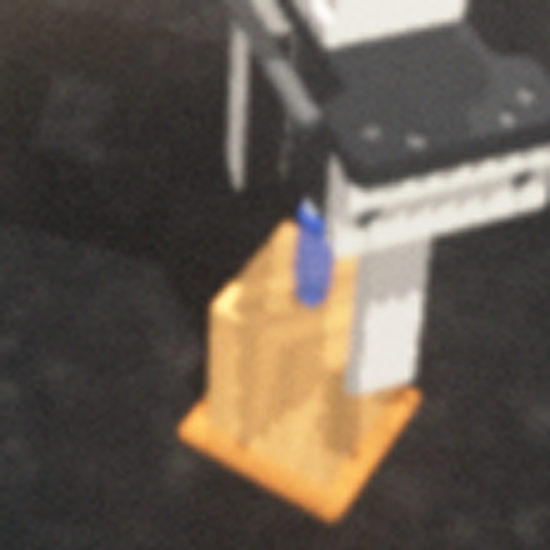

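>>> {"method": "step_arm", "body": {"deltas": [[[0,0,0,0,0,0],[0,0,0,0,0,0],[0,0,0,0,0,0],[0,0,0,0,0,0],[0,0,0,0,0,0],[0,0,0,0,0,0],[0,0,0,0,0,0],[0,0,0,0,0,0]]], "hand": 1, "newtons": 30}}

```text
clock: 5.25
tcp_pos: [484.8, -277.5, 74.4]
tool_rot: [-0.0, 0.127, 0.992, 0.0]
force: [0.6, -1.2, -0.7]
opening: 17.7
```

>>> {"method": "step_arm", "body": {"deltas": [[[0,0,0,0,0,0],[0,0,0,0,0,0],[0,0,0,0,0,0],[0,0,0,0,0,0]]]}}

```text
clock: 5.75
tcp_pos: [484.8, -277.5, 74.5]
tool_rot: [0.0, 0.127, 0.992, 0.0]
force: [0.3, 0.7, 0.3]
opening: 13.1
```

>>> {"method": "step_arm", "body": {"deltas": [[[0,0,0.5,0,0,0],[0,0,1,0,0,0],[0,0,1.5,0,0,0],[0,0,1.5,0,0,0],[0,0,1.5,0,0,0],[0,0,2,0,0,0],[0,0,2,0,0,0],[0,0,2,0,0,0],[0,0,1,0,0,0],[0,0,0,0,0,0],[0,0,0,0,0,0]]]}}

```text
clock: 7.12
tcp_pos: [484.4, -277.1, 203.6]
tool_rot: [-0.001, 0.127, 0.992, 0.0]
force: [0.3, 0.2, -0.5]
opening: 13.0
```

```bash
python3 - <<'E'
from plant import arm
from h import *
import cv2,numpy as np,pickle
o=arm.get_obs();print(o["tcp_pos"],o["force"],o["opening"])
S=arm.get_image("side")
a=cv2.resize(S["color"][200:310,220:330,::-1],(550,550),interpolation=2)
cv2.imwrite("pics/g3.png",a)
t=o["tcp_pos"]
for dz in(0,-12,-68.5):
    u,v=proj(S,t+[0,0,dz]);print((u-220)*5,(v-200)*5)
E
```

```text
[ 484.41061427 -277.14681123  203.56058612] [ 0.26261055  0.16840831 -0.49654001] 13.017156116104108
335.9289568210099 182.29715080524727
333.4350877877796 212.57353963036167
322.35922027103584 347.03820759971705
```

View pics/g3.png

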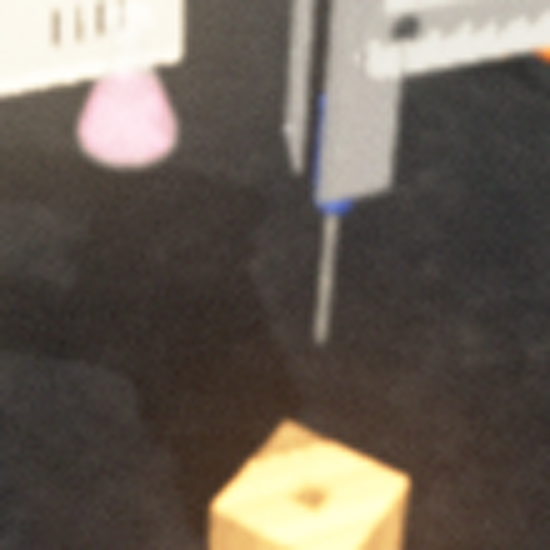

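>>> {"method": "step_arm", "body": {"deltas": [[[0.78,5.2,0,0,0,0],[0.78,5.2,0,0,0,0],[0.78,5.2,0,0,0,0],[0.78,5.2,0,0,0,0],[0.78,5.2,0,0,0,0],[0.78,5.2,0,0,0,0],[0.78,5.2,0,0,0,0],[0.78,5.2,0,0,0,0],[0,0,-2.3,0,0,0],[0,0,-2.3,0,0,0],[0,0,0,0,0,0],[0,0,0,0,0,0]]]}}

```text
clock: 8.68
tcp_pos: [547.5, 138.4, 158.9]
tool_rot: [0.0, 0.127, 0.992, 0.0]
force: [0.4, -0.1, -0.7]
opening: 13.0
```

```bash
cat > look.py <<'E'
from plant import arm
from h import *
import cv2,sys
tag=sys.argv[1]
o=arm.get_obs();t=o["tcp_pos"];print(t,o["force"],o["opening"],o["tool_rot"])
d={n:arm.get_image(n) for n in("side","top")};pickle.dump(d,open(tag+".pkl","wb"))
S=d["side"];x0,y0=180,150
a=cv2.resize(S["color"][y0:y0+75,x0:x0+75,::-1],(600,600),interpolation=2)
cv2.imwrite(f"pics/{tag}s.png",a)
b=cv2.resize(d["top"]["color"][165:265,170:270,::-1],(600,600),interpolation=2)
cv2.imwrite(f"pics/{tag}t.png",b)
for dz in(-12,-68.5):
    u,v=proj(S,t+[0,0,dz]);print("side",(u-x0+.5)*8-.5,(v-y0+.5)*8-.5)
    u,v=proj(d["top"],t+[0,0,dz]);print("top",(u-170+.5)*6-.5,(v-165+.5)*6-.5)
E
python3 look.py h1
```

```text
[547.5275185  138.40441899 158.93713577] [ 0.44013759 -0.05717158 -0.7118619 ] 12.986958458879789 [2.07475304e-04 1.27186790e-01 9.91878761e-01 3.47049457e-05]
side 182.6508223289752 85.12623894809349
top 208.22279747526704 388.07527581040847
side 191.52420359519965 242.9151659129111
top 229.33849021780304 391.2648624277582
```

View pics/h1s.png

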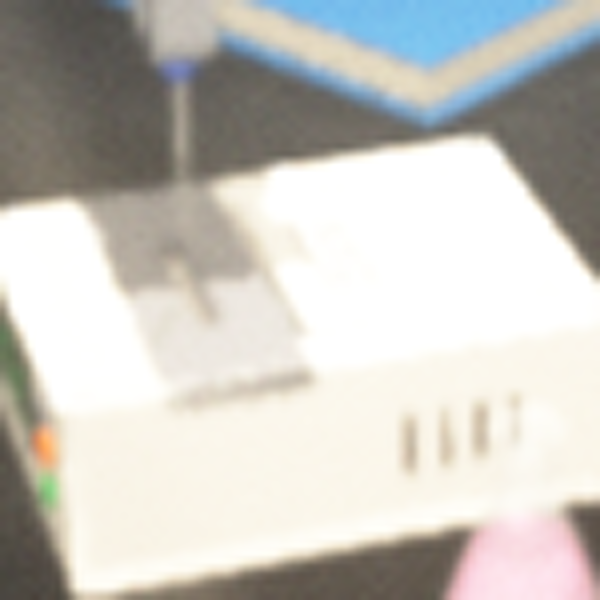

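View pics/h1t.png

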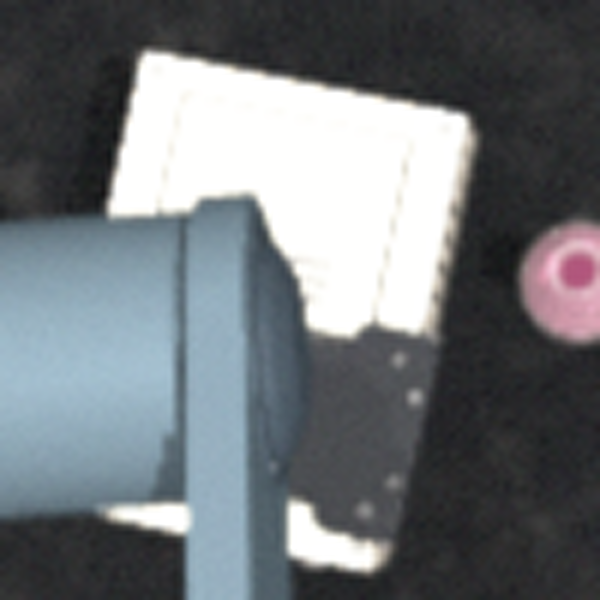

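>>> {"method": "step_arm", "body": {"deltas": [[[0.2,1,0,0,0,0],[0,0,-0.5,0,0,0],[0,0,-0.5,0,0,0],[0,0,0,0,0,0],[0,0,0,0,0,0]]]}}

```text
clock: 9.4
tcp_pos: [549.2, 148.4, 148.4]
tool_rot: [-0.0, 0.127, 0.992, -0.0]
force: [0.2, 0.3, 0.6]
opening: 13.4
```

```bash
python3 look.py h2
```

```text
[549.17706132 148.42909849 148.35539163] [0.15890632 0.29095228 0.55222529] 13.409776068877296 [-1.03285247e-04  1.27129223e-01  9.91886157e-01 -4.40443429e-05]
side 174.41440747875208 102.14382166966425
top 185.1766696108445 384.8915623814672
side 183.41120416329386 257.2866872221264
top 207.2237270530586 388.207202585684
```

View pics/h2s.png

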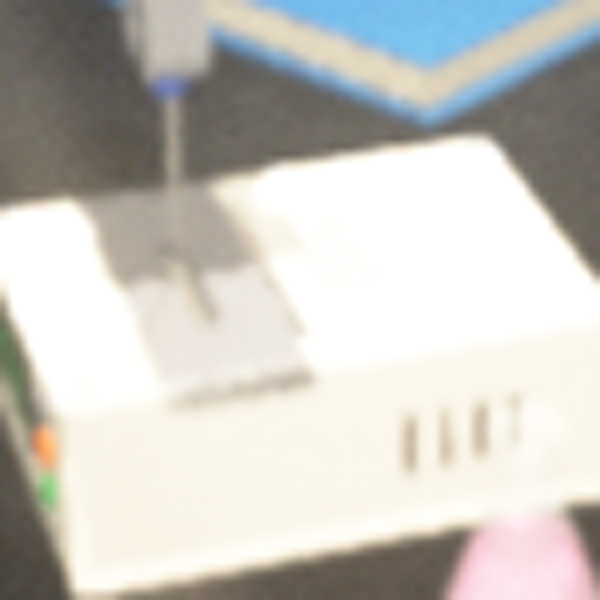

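>>> {"method": "step_arm", "body": {"deltas": [[[0,0,-0.2,0,0,0],[0,0,-0.2,0,0,0],[0,0,-0.1,0,0,0],[0,0,-0.1,0,0,0],[0,0,0,0,0,0]]]}}

```text
clock: 10.12
tcp_pos: [549.2, 148.5, 142.4]
tool_rot: [-0.0, 0.127, 0.992, -0.0]
force: [0.2, 0.7, 0.6]
opening: 13.0
```

>>> {"method": "step_arm", "body": {"deltas": [[[0,0,-0.1,0,0,0],[0,0,-0.1,0,0,0],[0,0,0,0,0,0]]]}}

```text
clock: 10.5
tcp_pos: [549.2, 148.5, 140.3]
tool_rot: [-0.0, 0.127, 0.992, -0.0]
force: [-0.8, -0.3, 0.5]
opening: 13.0
```

>>> {"method": "step_arm", "body": {"deltas": [[[0,0,-0.1,0,0,0],[0,0,-0.1,0,0,0],[0,0,0,0,0,0]]]}}

```text
clock: 10.88
tcp_pos: [549.2, 148.5, 138.3]
tool_rot: [-0.0, 0.127, 0.992, -0.0]
force: [0.0, 0.4, 0.3]
opening: 12.9
```

>>> {"method": "step_arm", "body": {"deltas": [[[0,0,-0.1,0,0,0],[0,0,-0.1,0,0,0],[0,0,-0.1,0,0,0],[0,0,0,0,0,0]]]}}

```text
clock: 11.38
tcp_pos: [549.1, 148.5, 135.3]
tool_rot: [-0.0, 0.127, 0.992, -0.0]
force: [-0.7, -0.4, -0.6]
opening: 13.2
```

>>> {"method": "step_arm", "body": {"deltas": [[[0,0,-0.1,0,0,0],[0,0,-0.1,0,0,0],[0,0,-0.1,0,0,0],[0,0,0,0,0,0]]]}}

```text
clock: 11.88
tcp_pos: [549.1, 148.5, 132.3]
tool_rot: [-0.0, 0.127, 0.992, -0.0]
force: [-0.6, 0.7, -0.5]
opening: 13.3
```

>>> {"method": "step_arm", "body": {"deltas": [[[0,0,-0.1,0,0,0],[0,0,-0.1,0,0,0],[0,0,-0.1,0,0,0],[0,0,0,0,0,0]]]}}

```text
clock: 12.38
tcp_pos: [549.2, 148.5, 129.3]
tool_rot: [-0.0, 0.127, 0.992, -0.0]
force: [0.4, -0.0, -0.6]
opening: 13.4
```

>>> {"method": "step_arm", "body": {"deltas": [[[0,0,-0.1,0,0,0],[0,0,-0.1,0,0,0],[0,0,-0.1,0,0,0],[0,0,0,0,0,0]]]}}

```text
clock: 12.88
tcp_pos: [549.1, 148.5, 126.3]
tool_rot: [-0.0, 0.127, 0.992, -0.0]
force: [0.1, -0.8, -0.8]
opening: 13.3
```

>>> {"method": "step_arm", "body": {"deltas": [[[0,0,-0.1,0,0,0],[0,0,-0.1,0,0,0],[0,0,-0.1,0,0,0],[0,0,0,0,0,0]]]}}

```text
clock: 13.38
tcp_pos: [549.1, 148.5, 123.3]
tool_rot: [-0.0, 0.127, 0.992, -0.0]
force: [0.8, -0.6, 0.2]
opening: 13.1
```

>>> {"method": "step_arm", "body": {"deltas": [[[0,0,-0.1,0,0,0],[0,0,-0.1,0,0,0],[0,0,0,0,0,0]]]}}

```text
clock: 13.75
tcp_pos: [549.1, 148.5, 121.3]
tool_rot: [-0.0, 0.127, 0.992, -0.0]
force: [-0.2, -0.4, -0.7]
opening: 13.5
```

>>> {"method": "step_arm", "body": {"deltas": [[[0,0,-0.1,0,0,0],[0,0,-0.1,0,0,0],[0,0,0,0,0,0]]]}}

```text
clock: 14.12
tcp_pos: [549.1, 148.5, 119.3]
tool_rot: [-0.0, 0.127, 0.992, -0.0]
force: [-0.2, 0.3, 0.2]
opening: 13.2
```

>>> {"method": "step_arm", "body": {"deltas": [[[0,0,-0.1,0,0,0],[0,0,-0.1,0,0,0],[0,0,0,0,0,0]]]}}

```text
clock: 14.5
tcp_pos: [549.2, 148.5, 117.3]
tool_rot: [-0.0, 0.127, 0.992, -0.0]
force: [-0.5, 0.3, -0.2]
opening: 13.2
```

>>> {"method": "step_arm", "body": {"deltas": [[[0,0,-0.1,0,0,0],[0,0,-0.1,0,0,0],[0,0,0,0,0,0]]]}}

```text
clock: 14.88
tcp_pos: [549.1, 148.5, 115.3]
tool_rot: [-0.0, 0.127, 0.992, -0.0]
force: [-0.5, -0.4, -0.0]
opening: 13.2
```

>>> {"method": "step_arm", "body": {"deltas": [[[0,0,-0.1,0,0,0],[0,0,-0.1,0,0,0],[0,0,0,0,0,0]]]}}

```text
clock: 15.25
tcp_pos: [549.2, 148.5, 113.4]
tool_rot: [-0.0, 0.127, 0.992, -0.0]
force: [0.0, -0.2, -0.3]
opening: 13.1
```

>>> {"method": "step_arm", "body": {"deltas": [[[0,0,-0.1,0,0,0],[0,0,-0.1,0,0,0],[0,0,0,0,0,0]]]}}

```text
clock: 15.62
tcp_pos: [549.6, 148.5, 111.9]
tool_rot: [0.0, 0.127, 0.992, 0.0]
force: [-0.4, 0.5, 2.4]
opening: 12.9
```

>>> {"method": "step_arm", "body": {"deltas": [[[0,0,-0.1,0,0,0],[0,0,-0.1,0,0,0],[0,0,0,0,0,0]]]}}

```text
clock: 16.0
tcp_pos: [549.6, 148.5, 109.7]
tool_rot: [0.0, 0.127, 0.992, 0.0]
force: [0.8, -0.0, 3.2]
opening: 13.5
```

>>> {"method": "step_arm", "body": {"deltas": [[[0,0,-0.1,0,0,0],[0,0,-0.1,0,0,0],[0,0,0,0,0,0]]]}}

```text
clock: 16.38
tcp_pos: [549.7, 148.5, 107.6]
tool_rot: [0.001, 0.127, 0.992, 0.0]
force: [0.8, -0.5, 5.0]
opening: 13.1
```

>>> {"method": "step_arm", "body": {"deltas": [[[0,0,-0.05,0,0,0],[0,0,-0.05,0,0,0],[0,0,0,0,0,0]]]}}

```text
clock: 16.75
tcp_pos: [549.8, 148.5, 106.8]
tool_rot: [0.001, 0.127, 0.992, 0.0]
force: [2.5, -0.3, 5.1]
opening: 12.6
```

```bash
python3 look.py p1
```

```text
[549.80203883 148.46247641 106.8422015 ] [ 2.49443151 -0.28640792  5.1065205 ] 12.558161744329144 [6.85964591e-04 1.27080362e-01 9.91892186e-01 5.73088663e-05]
side 182.75636612447124 216.51048238350245
top 201.4801038517685 385.72552121447325
side 191.31698273069333 364.9859092759732
top 221.98325396522193 388.8857750354041
```

View pics/p1s.png

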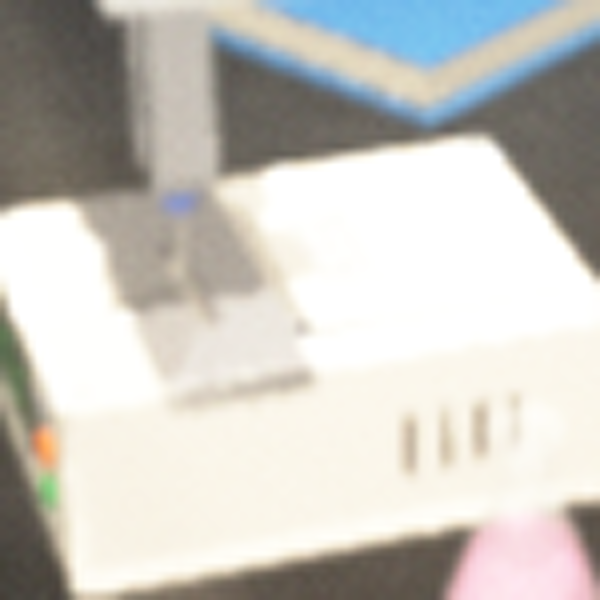

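>>> {"method": "step_arm", "body": {"deltas": [[[0.05,0,-0.05,0,0,0],[0,0,0,0,0,0],[0,0,0,0,0,0]]]}}

```text
clock: 17.23
tcp_pos: [550.2, 148.5, 106.3]
tool_rot: [0.001, 0.127, 0.992, 0.0]
force: [1.2, -0.6, 5.2]
opening: 13.3
```

>>> {"method": "step_arm", "body": {"deltas": [[[0,0,-0.05,0,0,0],[0,0,0,0,0,0]]]}}

```text
clock: 17.48
tcp_pos: [550.3, 148.5, 106.0]
tool_rot: [0.001, 0.127, 0.992, -0.0]
force: [1.7, -0.6, 5.8]
opening: 13.1
```

```bash
python3 look.py p2
```

```text
[550.26028782 148.46027765 106.00525103] [ 1.67601517 -0.61977816  5.81220064] 13.093964630653467 [ 6.22536204e-04  1.27025189e-01  9.91899296e-01 -2.19854067e-06]
side 184.15481286042996 218.42165074294985
top 201.7877424972225 384.57549391835744
side 192.66933250301167 366.74443887473376
top 222.2611972644391 387.78797064530306
```

View pics/p2s.png

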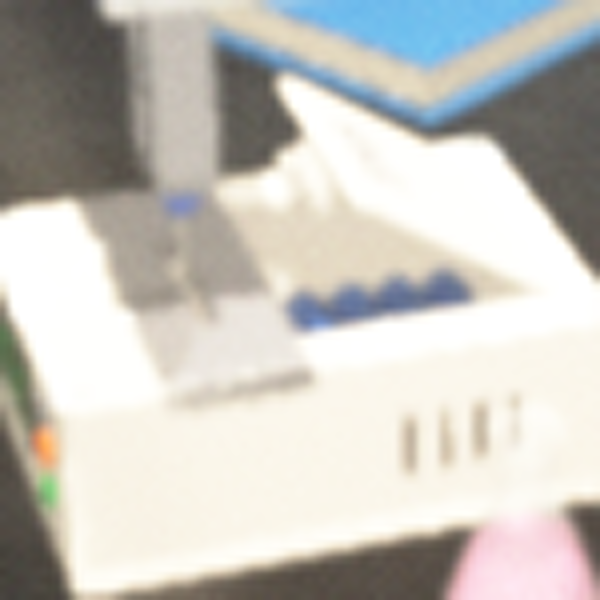

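>>> {"method": "step_arm", "body": {"deltas": [[[0,0,0.2,0,0,0],[0,0,0.4,0,0,0],[0,0,0.5,0,0,0],[0,0,0.8,0,0,0],[0,0,1.0,0,0,0],[0,0,1.0,0,0,0],[0,0,1,0,0,0],[0,0,1,0,0,0],[0,0,2,0,0,0],[0,0,2,0,0,0],[0,0,0,0,0,0],[0,0,0,0,0,0]]]}}

```text
clock: 19.08
tcp_pos: [549.5, 148.5, 204.2]
tool_rot: [-0.0, 0.127, 0.992, -0.0]
force: [-1.0, 0.4, -0.6]
opening: 13.1
```

```bash
python3 look.py p3
```

```text
[549.5190126  148.49815156 204.21126611] [-0.99961435  0.35950291 -0.62289115] 13.12808088808294 [-2.04220523e-04  1.27061356e-01  9.91894838e-01 -3.46288077e-05]
side 165.86011897317894 -61.131070543357964
top 160.80878810558784 380.283866013388
side 175.38695516709186 103.6326219930952
top 185.24184085247992 384.0070885409838
```

View pics/p3s.png

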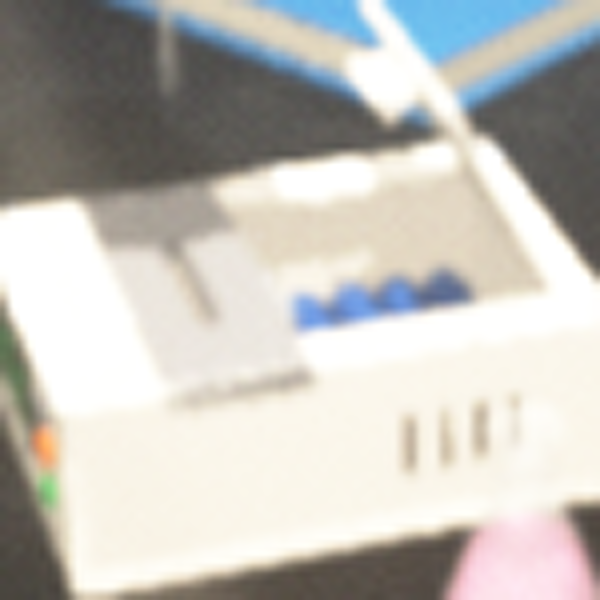

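>>> {"method": "step_arm", "body": {"deltas": [[[-0.8,-5.3,0,0,0,0],[-0.8,-5.3,0,0,0,0],[-0.8,-5.3,0,0,0,0],[-0.8,-5.3,0,0,0,0],[-0.8,-5.3,0,0,0,0],[-0.8,-5.3,0,0,0,0],[-0.8,-5.3,0,0,0,0],[-0.8,-5.3,0,0,0,0],[-0.1,-0.2,-2,0,0,0],[0,0,-2,0,0,0],[0,0,0,0,0,0],[0,0,0,0,0,0]]]}}

```text
clock: 20.68
tcp_pos: [485.1, -276.4, 164.4]
tool_rot: [-0.0, 0.126, 0.992, 0.0]
force: [0.6, -0.1, 0.6]
opening: 12.9
```

```bash
python3 - <<'E'
from plant import arm
from h import *
import cv2
o=arm.get_obs();t=o["tcp_pos"];print(t,o["force"],o["opening"])
d={n:arm.get_image(n) for n in("side","top")};S=d["side"]
a=cv2.resize(S["color"][220:320,230:330,::-1],(600,600),interpolation=2)
cv2.imwrite("pics/r1.png",a)
for dz in(-12,-68.5,66-t[2]):
    u,v=proj(S,t+[0,0,dz]);print((u-230+.5)*6-.5,(v-220+.5)*6-.5)
E
```

```text
[ 485.09125503 -276.39348946  164.42005883] [ 0.55936795 -0.06107139  0.5724845 ] 12.914429903689811
333.5388408254578 248.527427591697
321.09364892025405 399.5860288203138
314.9487531618827 474.17221158276357
```

View pics/r1.png

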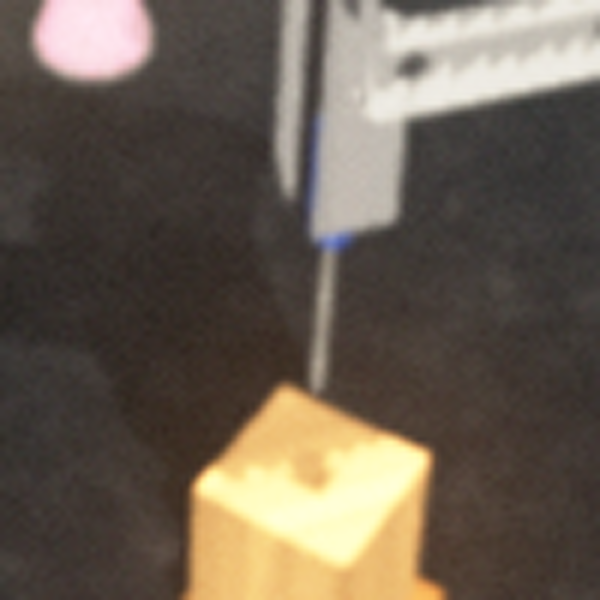

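>>> {"method": "step_arm", "body": {"deltas": [[[0,0,-1,0,0,0],[0,0,-1,0,0,0],[0,0,-0.5,0,0,0],[0,0,0,0,0,0],[0,0,0,0,0,0]]]}}

```text
clock: 21.4
tcp_pos: [484.8, -277.7, 139.7]
tool_rot: [0.0, 0.127, 0.992, -0.0]
force: [0.0, -0.4, -0.3]
opening: 13.2
```

>>> {"method": "step_arm", "body": {"deltas": [[[0,0,-0.2,0,0,0],[0,0,-0.2,0,0,0],[0,0,-0.2,0,0,0],[0,0,-0.2,0,0,0],[0,0,-0.2,0,0,0],[0,0,-0.2,0,0,0],[0,0,0,0,0,0]]]}}

```text
clock: 22.28
tcp_pos: [484.6, -277.4, 127.2]
tool_rot: [-0.0, 0.127, 0.992, 0.0]
force: [0.5, -0.1, -0.2]
opening: 13.2
```

>>> {"method": "step_arm", "body": {"deltas": [[[0,0,-0.4,0,0,0],[0,0,-0.4,0,0,0],[0,0,-0.4,0,0,0],[0,0,-0.4,0,0,0],[0,0,0,0,0,0]]]}}

```text
clock: 22.9
tcp_pos: [484.5, -277.3, 111.0]
tool_rot: [-0.0, 0.127, 0.992, 0.0]
force: [1.0, 0.0, -0.7]
opening: 13.0
```

>>> {"method": "step_arm", "body": {"deltas": [[[0,0,-0.5,0,0,0],[0,0,-0.5,0,0,0],[0,0,-0.5,0,0,0],[0,0,-0.5,0,0,0],[0,0,-0.4,0,0,0],[0,0,-0.3,0,0,0],[0,0,0,0,0,0]]]}}

```text
clock: 23.78
tcp_pos: [484.6, -277.4, 84.2]
tool_rot: [-0.0, 0.127, 0.992, 0.0]
force: [0.6, -1.1, -1.2]
opening: 13.0
```

>>> {"method": "step_arm", "body": {"deltas": [[[0,0,-0.1,0,0,0],[0,0,-0.1,0,0,0],[0,0,-0.1,0,0,0],[0,0,0,0,0,0]]]}}

```text
clock: 24.28
tcp_pos: [484.7, -277.4, 81.4]
tool_rot: [-0.0, 0.127, 0.992, 0.0]
force: [0.4, -0.5, 1.0]
opening: 13.0
```

>>> {"method": "step_arm", "body": {"deltas": [[[0,0,-0.1,0,0,0],[0,0,-0.1,0,0,0],[0,0,-0.1,0,0,0],[0,0,-0.1,0,0,0],[0,0,0,0,0,0]]]}}

```text
clock: 24.9
tcp_pos: [484.7, -277.4, 77.3]
tool_rot: [-0.0, 0.127, 0.992, 0.0]
force: [-0.0, -0.4, -0.6]
opening: 12.6
```

>>> {"method": "step_arm", "body": {"deltas": [[[0,0,-0.1,0,0,0],[0,0,-0.1,0,0,0],[0,0,0,0,0,0]]]}}

```text
clock: 25.28
tcp_pos: [484.7, -277.4, 75.3]
tool_rot: [-0.0, 0.127, 0.992, 0.0]
force: [0.0, 0.8, -0.6]
opening: 13.2
```

>>> {"method": "step_arm", "body": {"deltas": [[[0,0,-0.1,0,0,0],[0,0,0,0,0,0]]]}}

```text
clock: 25.52
tcp_pos: [484.8, -277.5, 74.5]
tool_rot: [0.0, 0.127, 0.992, 0.0]
force: [1.0, -0.3, -0.2]
opening: 13.3
```

>>> {"method": "step_arm", "body": {"deltas": [[[0,0,-0.1,0,0,0],[0,0,0,0,0,0]]]}}

```text
clock: 25.78
tcp_pos: [485.0, -277.6, 74.0]
tool_rot: [0.0, 0.127, 0.992, -0.0]
force: [-1.5, 1.7, 4.2]
opening: 13.3
```

>>> {"method": "step_arm", "body": {"deltas": [[[0,0,-0.1,0,0,0],[0,0,0,0,0,0]]]}}

```text
clock: 26.02
tcp_pos: [485.1, -277.7, 73.7]
tool_rot: [0.0, 0.127, 0.992, -0.0]
force: [-2.9, 3.0, 9.5]
opening: 13.0
```

Seated. Back off 1 mm, then release in two stages.

>>> {"method": "step_arm", "body": {"deltas": [[[0,0,0.1,0,0,0],[0,0,0,0,0,0]]]}}

```text
clock: 26.28
tcp_pos: [485.0, -277.6, 73.9]
tool_rot: [0.0, 0.127, 0.992, -0.0]
force: [-1.2, 1.7, 5.4]
opening: 13.2
```

>>> {"method": "step_arm", "body": {"deltas": [[[0,0,0,0,0,0],[0,0,0,0,0,0],[0,0,0,0,0,0],[0,0,0,0,0,0]]], "hand": 0.4}}

```text
clock: 26.78
tcp_pos: [484.6, -277.4, 73.2]
tool_rot: [-0.0, 0.127, 0.992, 0.0]
force: [-0.4, 0.9, -0.8]
opening: 28.4
```

>>> {"method": "step_arm", "body": {"deltas": [[[0,0,0,0,0,0],[0,0,0,0,0,0],[0,0,0,0,0,0],[0,0,0,0,0,0],[0,0,0,0,0,0],[0,0,0,0,0,0]]], "hand": -1}}

```text
clock: 27.52
tcp_pos: [484.7, -277.5, 73.5]
tool_rot: [0.0, 0.127, 0.992, -0.0]
force: [0.3, -0.3, 0.4]
opening: 84.8
```

>>> {"method": "step_arm", "body": {"deltas": [[[0,0,1,0,0,0],[0,0,1.5,0,0,0],[0,0,2,0,0,0],[0,0,2,0,0,0],[0,0,2,0,0,0],[0,0,2,0,0,0],[0,0,2,0,0,0],[0,0,2,0,0,0],[-1,2,0,0,0,0],[-1,5,0,0,0,0],[-1,5,0,0,0,0],[0,0,0,0,0,0]]]}}

```text
clock: 29.02
tcp_pos: [454.3, -155.2, 219.0]
tool_rot: [0.0, 0.125, 0.992, 0.0]
force: [0.7, -0.9, -0.3]
opening: 94.1
```

```bash
python3 - <<'E'
from plant import arm
from h import *
import cv2
o=arm.get_obs();t=o["tcp_pos"];print(t,o["force"],o["opening"])
d={n:arm.get_image(n) for n in("side","top")};S=d["side"]
cv2.imwrite("pics/f1s.png",S["color"][:,:,::-1])
cv2.imwrite("pics/f1t.png",d["top"]["color"][:,:,::-1])
b=cv2.resize(S["color"][260:340,245:325,::-1],(560,560),interpolation=2)
cv2.imwrite("pics/f1c.png",b)
E
```

```text
[ 454.32219478 -155.2277973   219.03221491] [ 0.65614478 -0.88945931 -0.33165558] 94.12329641120193
```

View pics/f1s.png

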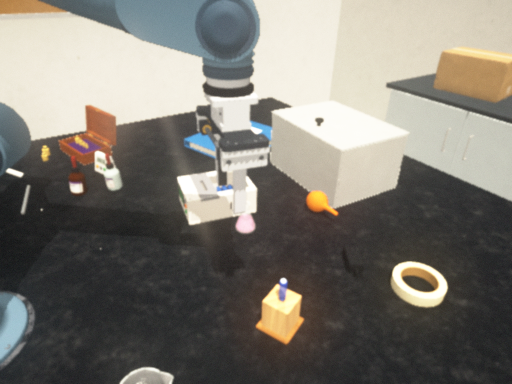

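View pics/f1t.png

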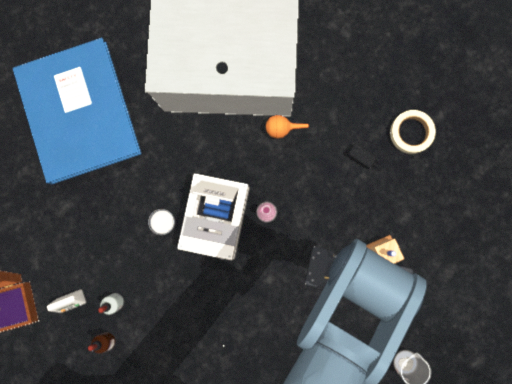

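View pics/f1c.png

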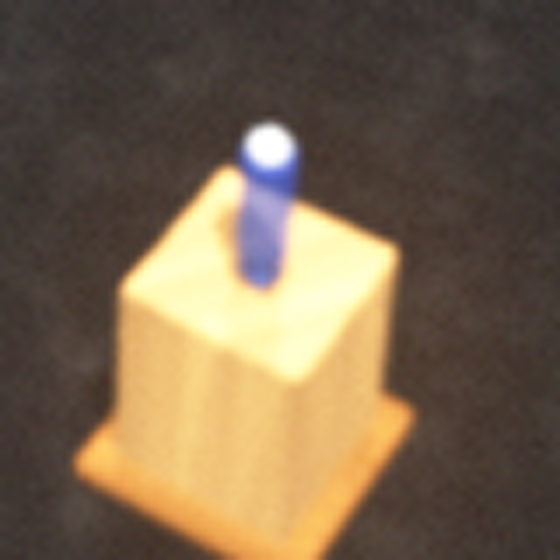

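```bash
python3 -c "
from plant import arm
print(arm.job_done())"
```

```text
the job is handed in; nothing more can be done
None
```

The hatch is open, the screwdriver is back upright and fully down in its stand, and I handed the job in at about 29 s of the 69 s limit.

- **Opening the hatch:** I gripped the screwdriver with 30 N and pushed the blade through the slot about 10 mm to the +y side of the slot's centre. It met the tab about 31 mm down. I pressed about 6 mm, and the highest reading was about 6 N upward, plus up to 2.5 N sideways from the slot wall. The instrument's limit is 15 N. The side picture at full press showed the hatch rising with the batteries visible, and the one after retracting showed it fully open.
- **Returning the screwdriver:** I lowered it until the handle met the stand's top (9.5 N on the stand), then released it and backed away.
- **Last checks:** The final pictures show the screwdriver seated as it was at the start. The hatch is still open and the batteries show. The flask (267, 212), dish (162, 222) and power unit (361, 157 in the top view) are where they were, as far as I can see by eye. The gripper touches nothing.
- **Disagreements:** The two cameras differed by 3 to 6 mm in y on the instrument, so I used values between them. The blade tip also showed up to about 3 mm off its predicted place in the side picture. Neither caused trouble at the slot or the stand hole.

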